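# Set the price ticket and raise the telescopic ticket stand

## Task

Stand the loose price-ticket block in the empty pocket of the telescopic stand's tray, its sloping slate face looking the same way as the ticket already fixed in the other pocket, and let go of it. Then pinch the stand's grip so that its release button is pressed in, pull the tray straight up past the first stop to the second stop, and finish while still holding it fully extended, with the ticket still in its pocket. Leave the other things on the counter where they are.

Things in the scene. Friction and masses are not known exactly. Their poses are not given: they have to be found in the camera images.
- ticket: loose price-ticket block, 40 to 85 g: pale wood wedge, 36 mm deep (x), 40 mm wide (y), 40 mm tall; a black slate panel on its sloping face looks to its +x and up. Its two ends (+y and -y faces, 40 mm apart) are flat and parallel: grip these. Origin: centre of the underside, z up. Stands on the counter at any yaw, near a small tub and a small cheese
- ticket_front (a point): point on the ticket's low front edge face: 18 mm ahead of its origin along its x, 7 mm above the underside
- mast: telescopic ticket stand fixed to the counter: steel foot disc 140 mm wide, 12 mm high; column 40 mm wide, 100 mm tall; on it a head that rises: plate 100 to 108 mm up (collapsed), with a black grip block over the column and a tray of two pockets overhanging to +x. Origin: centre of the foot's underside; z up; x points roughly away from the robot (within 25 degrees)
- grip (a point): centre of the grip, a black upright block 30 x 30 x 46 mm on the head: 28 mm above the plate, 18 mm below the grip's top, 136 mm above the counter when collapsed; rises with the head. Axes as the stand's. The steel release button (16 x 18 mm) stands 7 mm proud of its +y side at this height: a pinch along y (37 mm wide, 30 mm when pressed) presses it
- release (a joint): the release button, 0 out, 0.007 m fully in; spring, 2.5 N at first to 6 N fully in. A catch keeps the head down unless the button is in by more than about 4.5 mm while the head starts to rise; after the first 10 mm it no longer matters
- upper (a joint): rise of the head out of the middle tube, 0 collapsed to 0.075 m at its stop (the first stop); it moves first and easily (about 4 N with its weight) and sinks back if let go
- lower (a joint): rise of the middle tube out of the column, 0 to 0.075 m at its stop; it follows when the head is pulled on beyond the first stop, taking about 10 N in all, and ends firmly at the second stop: head 0.150 m above collapsed
- pocket (a point): centre of the floor of the empty pocket (58 mm ahead of the grip axis, 36 mm to its +y side, 108 mm above the counter when collapsed); rises with the head; axes as the stand's. Pocket 48 mm (x) by 50 mm (y) inside, walls 6 mm high; a 22 mm wide bar separates the pockets
- set_ticket (a point): centre of the underside of the ticket fixed in the other pocket (58 mm ahead of the grip axis, 36 mm to its -y side), of the same shape as the loose one; its slope looks to +x of this frame
- tub: bystander, leave alone: small white-lidded round tub, 60 mm diameter, 55 mm tall; origin at the underside
- cheese: bystander, leave alone: small cheese block 60 x 45 x 35 mm; origin at the underside
- tall_tub: bystander, leave alone: round tub, 76 mm diameter, 85 mm tall; origin at the underside
- salami: bystander, leave alone: upright dark-red salami piece, 64 mm diameter, 100 mm tall; origin at the underside
- pick_cup: bystander, leave alone: small white cup, 60 mm diameter, 60 mm tall; origin at the underside
- spatula: bystander, leave alone: spatula lying flat; origin at the underside
- cheese_half: bystander, leave alone: cheese block 110 x 80 x 70 mm; origin at the underside
Not all that is in view belongs to the job. What is shaped like the mast but green or purple is not meant.

How it is judged:
By the outcome, as a careful person would: the job done as asked, in the order asked, and still so for the second after the job is handed in, while the arm keeps its last pose, push and grip.
It also fails if it takes over 58 s, if anything falls off the work surface, if the arm or the gripper's body presses on something with over 40 N, if the wrist force passes 120 N, or if a joint passes its speed limit or range.

## Robot

A 6-joint arm with a two-finger parallel gripper is mounted at the origin on the work surface. World frame = base frame: x ahead of the robot, y to its left, z up, the work surface at z = 0. Lengths are in m, angles in degrees, forces in N, time in s.
With the tool pointing down it reaches from about 0.4 to 0.825 m from the base axis. Payload 7 kg.
Tool frame: the origin (TCP) lies at the very end of the fingers, on their centre line; the grasp point (between the pads) lies 19 mm behind it; z points along the fingers, y is the line along which they close (so a half turn about z gives the same grasp; the last joint's range is limited). The gripper opens to 85 mm and grips with 20 to 120 N. Pads are 22 mm wide; open, the fingers measure 114 mm over their backs; the gripper's body (76 mm by 85 mm) begins 54 mm behind the grasp point. The pads swing forward as they close: fully open they stand 13 mm farther back than shut.
Start: joints at [-51.102, 20.546, 0.682, 0, -70.136, -16.507], TCP at [0.257, -0.624, 0.205] pointing down, gripper open.
Joint ranges: [-176.03, 176.03], [-82.01, 121.73], [-58.28, 71.71], [-173.87, 95.51], [-174.79, -0.11], [-173.66, 173.66]. Speed limits (degrees/s): [136.94, 136.94, 172.46, 180, 180, 180].

## Interface

Orientations are given as a 3x3 rotation matrix whose columns are the frame's x, y, z axes.
In Python, from cell import r, imaging, workorder gives the robot as it stands.
- The arm moves only by the shell command python3 -m crank 'ROWS' [FORCE]. ROWS is JSON, a list of rows, each a list of 7 numbers: the shift along the tool's x, y, z in mm, then the turn, a rotation vector about the tool's x, y, z in degrees, then the closure, from 0 (fully open) to 1 (shut). A call has 1 to 5 rows; each row is the pose to reach, as a shift and turn from the pose commanded when the call began, along the tool's axes at that moment; what a row does not reach only later rows make up. A row lasts 1/8 s, in which the tool goes at most 62.5 mm and 10.7 degrees, less where a joint would pass 70% of its speed; a pose out of reach is approached as far as the arm can. A call with a gripper value outside its range is refused whole. The fingers move at their own pace and stop on an object; FORCE is the grip in N (left out, the last holds). Time passes only in rows, so rows that repeat a pose let the fingers close. It gives the time, the measured TCP pose, the force, the opening and the grip force at its end, in the units of the state.
- r.get_state(): the state, without advancing time (a new reading comes with each control period).
- imaging.capture(name): name is "side" or "top" or "wrist"; returns a dict with "image" (400x640x3 uint8, red, green, blue), "camera_matrix" (3x3 intrinsics, pixels), "pose" (4x4, takes a point from camera to world coordinates). Camera axes: x right, y down, z forward; pixel columns grow to the right and rows downward; lengths in m; the calibration is good to about 2 mm. A picture is of the moment at which its call begins. There is no depth.
- workorder.finish_job(): hands the job in; it is judged then, once.
The state is a dict: "t": time; "qpos": joint angles; "joint_velocities": joint speeds; "tau": joint torques, N m; "eef_pos": TCP position; "tcp_rot": TCP orientation; "contact_force": force on the tool from outside, world axes, zero at the start; "torque": the same for the moment, N m; "opening": finger opening in m; "gripper_force": force on a finger pad.
Only numpy, scipy, OpenCV 4.12 (cv2) and the standard library are available. Lean on these libraries where they do the work, as an engineer would, in place of code of your own. Each camera call takes 0.05 s, during which the arm holds its last target. There are 200 camera calls.

## Working session

There is one attempt and no reset: what is moved stays moved. The work goes in short steps, Python scripts to look and compute and a shell command to move; the robot and the scene stay as the last step left them, time stands still between calls to the robot, and variables do not carry over. Pictures are saved under pics/ and viewed, at most 10 in all, crops included, and the job is handed in when it is done.

```bash
mkdir -p pics; ls
python3 - <<'E'
from cell import r, imaging, workorder
import cv2,numpy as np
for n in ("top","side"):
    c=imaging.capture(n); cv2.imwrite(f"pics/{n}0.png",c["image"][:,:,::-1]); np.savez(f"{n}0.npz",**c)
    print(n,c["camera_matrix"].round(1).tolist(),c["pose"].round(3).tolist())
s=r.get_state();print(s["t"],s["eef_pos"],s["tcp_rot"],s["opening"])
E
```

```text
pics
top [[402.4, 0.0, 316.8], [0.0, 402.4, 204.2], [0.0, 0.0, 1.0]] [[-0.017, -0.987, 0.162, 0.382], [-1.0, 0.02, 0.013, -0.068], [-0.016, -0.162, -0.987, 1.051], [0.0, 0.0, 0.0, 1.0]]
side [[435.4, 0.0, 314.0], [0.0, 435.4, 202.8], [0.0, 0.0, 1.0]] [[-0.746, -0.488, 0.454, 0.081], [-0.666, 0.54, -0.515, 0.468], [0.006, -0.686, -0.728, 0.829], [0.0, 0.0, 0.0, 1.0]]
0.1 [ 0.2569259  -0.62370847  0.20406346] [[-9.24642070e-01 -3.80836621e-01 -7.14205438e-04]
 [-3.80837255e-01  9.24641174e-01  1.29820865e-03]
 [ 1.65978358e-04  1.47237437e-03 -9.99998902e-01]] 0.08548239316121062
```

View pics/top0.png

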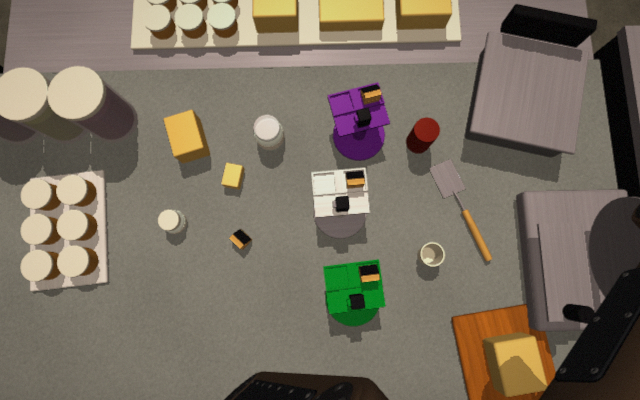

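View pics/side0.png

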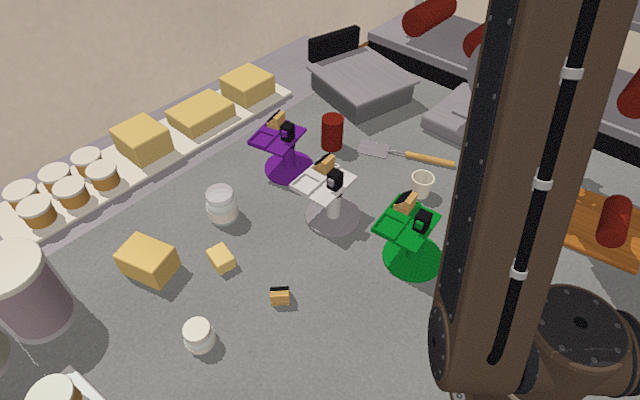

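The top view shows the white mast with its grip at about (342,203) and the empty pocket at about (324,183). The loose ticket is at (240,239), the tub at (171,221) and the cheese at (232,175). The side view has the ticket at (280,296) and the mast grip at (335,180). I'll zoom both next.

Run:
```python
import cv2,numpy as np
t=cv2.imread("pics/top0.png");s=cv2.imread("pics/side0.png")
f=lambda im,x,y,w,h,k:cv2.resize(im[y:y+h,x:x+w],None,fx=k,fy=k,interpolation=cv2.INTER_CUBIC)
a=np.hstack([f(t,220,220,40,40,7.5),f(t,305,160,70,70,300/70)])
b=np.hstack([f(s,260,276,40,40,7.5),f(s,285,145,75,75,4)])
cv2.imwrite("pics/crop.png",np.vstack([a[:300,:600],b[:300,:600]]))
```

```text
(no output)
```

View pics/crop.png

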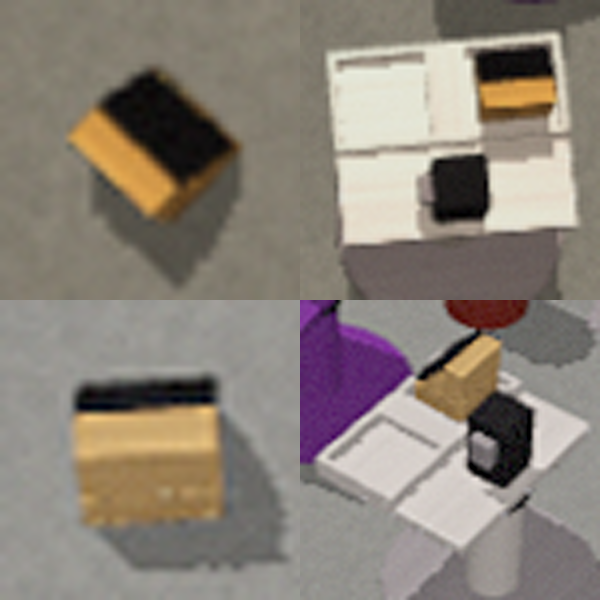

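```bash
cat > h.py <<'E'
import numpy as np,cv2
from cell import r, imaging, workorder
def cast(c,uv,z):
    uv=np.atleast_2d(np.array(uv,float)); K=c["camera_matrix"];P=c["pose"]
    d=(P[:3,:3]@np.linalg.inv(K)@np.c_[uv,np.ones(len(uv))].T).T
    o=P[:3,3]; return o+d*((z-o[2])/d[:,2])[:,None]
def proj(c,p):
    P=c["pose"];q=(P[:3,:3].T@(np.atleast_2d(p)-P[:3,3]).T).T
    q=(c["camera_matrix"]@q.T).T; return q[:,:2]/q[:,2:]
def snap(n,f=None):
    c=imaging.capture(n)
    if f: cv2.imwrite("pics/"+f,c["image"][:,:,::-1]); np.savez(f[:-4]+".npz",**c)
    return c
deg=lambda v:np.degrees(np.arctan2(v[1],v[0]))
E
python3 - <<'E'
from h import *
np.set_printoptions(precision=4,suppress=True)
t=dict(np.load("top0.npz"));s=dict(np.load("side0.npz"))
b=cast(s,[(270.9,305.6),(289.6,305.1)],0);e=b[1]-b[0]
n=np.array([-e[1],e[0],0])/np.linalg.norm(e)
if n@[1,-1,0]<0:n=-n
o=b.mean(0)+.018*n
print("back edge",b,"len",np.linalg.norm(e),"yaw",deg(n),"origin",o)
# top view bottom back corners hidden; check: ridge corner, z=.04
k=lambda x,y:(220+x/7.5,220+y/7.5)
q=cast(t,[k(70,140),k(158,220),k(240,150),k(152,66)],.0);print("top outline z0",q)
m=lambda x,y:(305+(x-300)*7/30,160+y*7/30)
p=cast(t,[m(327,52),m(560,33),m(578,228),m(343,245)],.112)
print("plate",p,"yaws",deg(-p[0]+p[3])+180,deg(p[0]-p[1])-90,deg(p[3]-p[2])-90,deg(p[1]-p[2]))
g=cast(t,[m(432,157),m(487,155),m(488,213),m(434,217)],.154);print("griptop",g,g.mean(0),np.linalg.norm(np.diff(g,axis=0),axis=1))
E
```

```text
back edge [[0.4649 0.169  0.    ]
 [0.4361 0.1414 0.    ]] len 0.03993982129009022 yaw -46.28357130078401 origin [0.4629 0.1422 0.    ]
top outline z0 [[0.4673 0.1771 0.    ]
 [0.4389 0.1459 0.    ]
 [0.4627 0.1175 0.    ]
 [0.4927 0.1487 0.    ]]
plate [[ 0.614  -0.0433  0.112 ]
 [ 0.6221 -0.1738  0.112 ]
 [ 0.5119 -0.1796  0.112 ]
 [ 0.505  -0.0505  0.112 ]] yaws 3.7499733669935438 3.567811365339111 3.0581126554821907 3.0096466416961682
griptop [[ 0.5454 -0.099   0.154 ]
 [ 0.5459 -0.1281  0.154 ]
 [ 0.5149 -0.1277  0.154 ]
 [ 0.5134 -0.0993  0.154 ]] [ 0.5299 -0.1135  0.154 ] [0.0291 0.031  0.0284]
```

```bash
cat >> h.py <<'E'
def go(p,yaw=None):
    """print tool-frame shift mm and turn about tool z (deg) to reach world p, tool-y yaw (mod 180)"""
    s=r.get_state();R=s["tcp_rot"];d=R.T@(np.array(p)-s["eef_pos"])*1000
    y0=deg(R[:,1]); w=0 if yaw is None else -((yaw-y0+90)%180-90)
    print("t",round(s["t"],2),"at",s["eef_pos"].round(4),"yaw",round(y0,1),"-> shift",d.round(1),"turnz",round(w,1),"dist",np.linalg.norm(d).round(),
     "F",s["contact_force"].round(1),"open",round(s["opening"],4),"q",s["qpos"].round(0))
E
python3 -c "
from h import *
go((.45,-.25,.22));go((.459,.1465,.15),43.7)"
```

```text
t 0.1 at [ 0.2569 -0.6237  0.2041] yaw 112.4 -> shift [-320.8  272.   -15.6] turnz 0 dist 421.0 F [ 1.  -0.1 -0.1] open 0.0855 q [-51.  21.   1.  -0. -70. -17.]
t 0.1 at [ 0.2569 -0.6237  0.2041] yaw 112.4 -> shift [-480.2  635.1   54.9] turnz 68.7 dist 798.0 F [ 1.  -0.1 -0.1] open 0.0855 q [-51.  21.   1.  -0. -70. -17.]
```

```bash
python3 -m crank '[[-45,40,-15,0,0,5,0],[-90,78,-16,0,0,10,0],[-135,116,-16,0,0,15,0],[-180,154,-16,0,0,20,0],[-225,192,-16,0,0,25,0]]' 60; python3 -m crank '[[-45,40,0,0,0,8,0],[-90,80,0,0,0,16,0],[-100,125,0,0,0,24,0],[-100,170,0,0,0,32,0],[-100,200,0,0,0,40,0]]'
python3 -c "
from h import *
go((.459,.1465,.15),43.7)"
```

```text
t: 0.72
eef_pos: [0.3924, -0.359, 0.2208]
tcp_rot: [[-0.999, 0.049, -0.0], [0.049, 0.999, 0.0], [0.0, 0.0, -1.0]]
contact_force: [1.0, -0.0, -0.6]
opening: 0.0856
gripper_force: 0.0
t: 1.35
eef_pos: [0.5009, -0.1637, 0.2205]
tcp_rot: [[-0.734, 0.68, -0.001], [0.68, 0.734, 0.0], [0.001, -0.0, -1.0]]
contact_force: [0.3, -0.4, 0.9]
opening: 0.0854
gripper_force: 0.0
t 1.35 at [ 0.5009 -0.1637  0.2205] yaw 47.2 -> shift [241.5 199.1  70.6] turnz 3.5 dist 321.0 F [ 0.3 -0.4  0.9] open 0.0854 q [   3.    6.  -16.   -0.  -68. -136.]
```

```bash
python3 -m crank '[[48,40,0,0,0,3,0],[96,80,0,0,0,3.5,0],[144,120,15,0,0,3.5,0],[192,160,40,0,0,3.5,0],[235,195,55,0,0,3.5,0]]'; python3 -m crank '[[6,4,16,0,0,0,0],[6,4,16,0,0,0,0]]' >/dev/null
python3 -c "
from h import *
go((.459,.1465,.15),43.7); c=snap('wrist','w1.png'); print(proj(c,[(.4629,.1422,0),(.4505,.1552,0),(.4649,.169,0),(.4361,.1414,0)]),c['pose'][:3,3])"
```

```text
t: 1.98
eef_pos: [0.4633, 0.132, 0.1655]
tcp_rot: [[-0.702, 0.712, -0.008], [0.712, 0.702, 0.01], [0.013, 0.001, -1.0]]
contact_force: [1.9, 0.3, 0.1]
opening: 0.0853
gripper_force: 0.0
t 2.23 at [0.4634 0.1354 0.1489] yaw 44.6 -> shift [11.   4.6 -0.9] turnz 0.9 dist 12.0 F [-0.7 -0.5  0.7] open 0.0855 q [  39.    5.  -27.   -1.  -58. -174.]
[[320.88196706 180.6784041 ]
 [321.21454202 164.29298924]
 [339.75945211 164.54576084]
 [302.66240987 164.0401192 ]] [0.41171148 0.18803399 0.31929259]
```

View pics/w1.png

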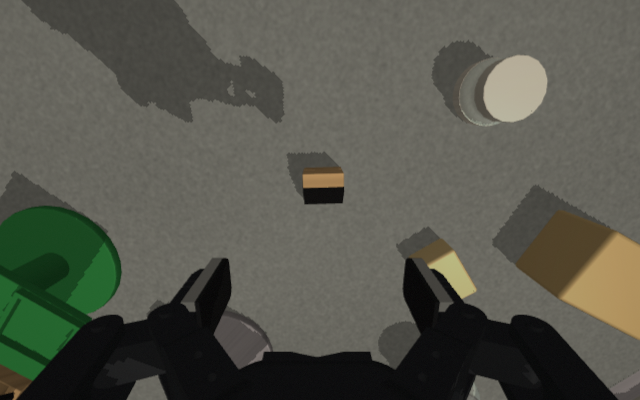

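The wrist view shows the ticket at about (323,185), slate toward the gripper, which confirms its front direction. It sits about 4 px nearer its front than predicted. Joint 6 is near its limit, so I'll grasp at yaw 48; the closing pads will turn the ticket about 4°.

```bash
python3 -c "
from h import *
np.set_printoptions(precision=4,suppress=True)
c=dict(np.load('w1.npz'));im=c['image'].astype(int)[140:230,280:370]
wood=(im[...,0]-im[...,2]>35); v,u=np.nonzero(wood); print(u.min()+280,u.max()+280,v.min()+140,v.max()+140)
bl=(im.sum(2)<60); v,u=np.nonzero(bl); print(u.min()+280,u.max()+280,v.min()+140,v.max()+140)
b=cast(c,[(304,167.5),(342.5,167.5)],0); print(b,np.linalg.norm(b[1]-b[0]),b.mean(0))
go((.461,.1443,.03),48)"
```

```text
302 343 167 187
304 343 188 203
[[0.4397 0.1397 0.    ]
 [0.4693 0.1688 0.    ]] 0.04151982668913998 [0.4545 0.1543 0.    ]
t 2.27 at [0.4641 0.1351 0.1498] yaw 44.5 -> shift [  6.7   4.3 119.9] turnz -3.5 dist 120.0 F [ 0.  -1.3  0.4] open 0.0854 q [  39.    5.  -27.   -1.  -58. -174.]
```

```bash
python3 -m crank '[[7,5,30,0,0,-3.5,0],[7,5,60,0,0,-3.5,0],[7,5,90,0,0,-3.5,0],[7,5,100,0,0,-3.5,0],[7,5,100,0,0,-3.5,0]]'
python3 -c "
from h import *
go((.461,.146,.010),48);print(r.get_state()['tcp_rot'].round(3))"
```

```text
t: 2.9
eef_pos: [0.4624, 0.1449, 0.0507]
tcp_rot: [[-0.743, 0.669, -0.01], [0.669, 0.743, 0.013], [0.016, 0.002, -1.0]]
contact_force: [-0.4, 0.1, -0.2]
opening: 0.0859
gripper_force: 0.0
t 2.9 at [0.4624 0.1449 0.0507] yaw 48.0 -> shift [ 1.1 -0.2 40.7] turnz 0.0 dist 41.0 F [-0.4  0.1 -0.2] open 0.0859 q [  40.   12.  -34.   -1.  -44. -171.]
[[-0.743  0.669 -0.01 ]
 [ 0.669  0.743  0.013]
 [ 0.016  0.002 -1.   ]]
```

```bash
python3 -m crank '[[1,0,20,0,-0.9,0,0],[1,0,40.5,0,-0.9,0,0],[1,0,40.5,0,-0.9,0,0],[1,0,40.5,0,-0.9,0,0.4],[1,0,40.5,0,-0.9,0,0.7]]' 30;python3 -m crank '[[0,0,0,0,0,0,0.8],[0,0,0,0,0,0,0.8],[0,0,0,0,0,0,0.8],[0,0,0,0,0,0,0.8]]' 30
python3 -c "
from h import *
go((.461,.146,.10),48);print(r.get_state()['tcp_rot'].round(3))"
```

```text
t: 3.52
eef_pos: [0.4616, 0.1472, 0.011]
tcp_rot: [[-0.744, 0.668, 0.003], [0.668, 0.744, 0.004], [0.0, 0.005, -1.0]]
contact_force: [0.5, 0.2, -0.4]
opening: 0.0514
gripper_force: 0.0
t: 4.03
eef_pos: [0.4613, 0.1468, 0.0111]
tcp_rot: [[-0.745, 0.668, 0.002], [0.668, 0.745, 0.003], [0.0, 0.004, -1.0]]
contact_force: [-3.3, -0.6, 11.0]
opening: 0.0323
gripper_force: 29.1
t 4.03 at [0.4613 0.1468 0.0111] yaw 48.1 -> shift [ -0.3  -0.5 -88.9] turnz 0.1 dist 89.0 F [-3.3 -0.6 11. ] open 0.0323 q [  41.   16.  -37.   -0.  -37. -173.]
[[-0.745  0.668  0.002]
 [ 0.668  0.745  0.003]
 [ 0.     0.004 -1.   ]]
```

```bash
python3 -c "
from h import *
a=snap('wrist')['image'][:,:,::-1];b=snap('side')['image'][:,:,::-1]
cv2.imwrite('pics/g1.png',np.hstack([cv2.resize(a[150:400,170:470],(400,333)),cv2.resize(b[220:345,205:355],(400,333))]))"
```

```text
(no output)
```

View pics/g1.png

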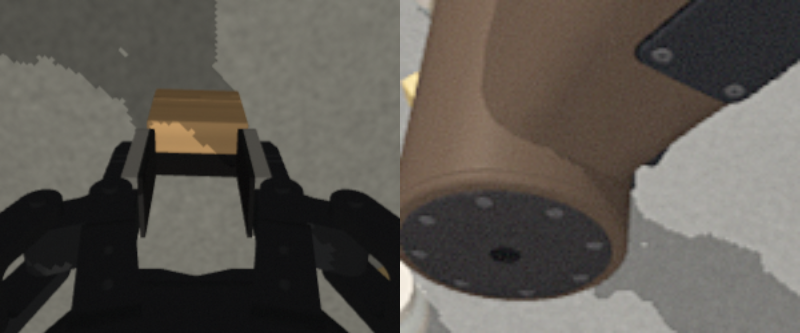

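```bash
python3 -c "
from h import *
np.set_printoptions(precision=4,suppress=True)
c=snap('wrist','g2.png');f=lambda x,y:(170+x*.75,150+y*.75)
s=r.get_state();T=lambda p:((p-s['eef_pos'])@s['tcp_rot']*1000).round(1)
print('cam',T(c['pose'][:3,3]),s['gripper_force'],s['opening'],s['contact_force'],s['torque'])
print('back base z0',T(cast(c,[f(155,90),f(238,90)],0)))
print('ridge back z.04',T(cast(c,[f(150,122),f(247,122)],.04)))
print('slate top z.04',T(cast(c,[f(150,152),f(250,152)],.04)))
print('front z.014',T(cast(c,[f(160,175),f(240,175)],.014)))
"
```

```text
cam [  76.7   -0.1 -169.1] 29.060200285166502 0.03249443891280805 [-3.4982 -1.7678 11.5569] [-0.6176  1.1235  0.0085]
back base z0 [[ 10.5 -19.7  11. ]
 [ 10.4  20.4  11.2]]
ridge back z.04 [[ 12.1 -17.7 -29. ]
 [ 12.   19.7 -28.8]]
slate top z.04 [[ -0.8 -18.1 -29. ]
 [ -1.   21.4 -28.8]]
front z.014 [[-27.5 -17.1  -3. ]
 [-27.7  21.1  -2.8]]
```

```bash
python3 -c "
import cv2
a=cv2.imread('pics/g2.png');cv2.imwrite('pics/g3.png',cv2.resize(a[200:330,250:390],(700,600),interpolation=cv2.INTER_CUBIC))"
```

```text
(no output)
```

View pics/g3.png

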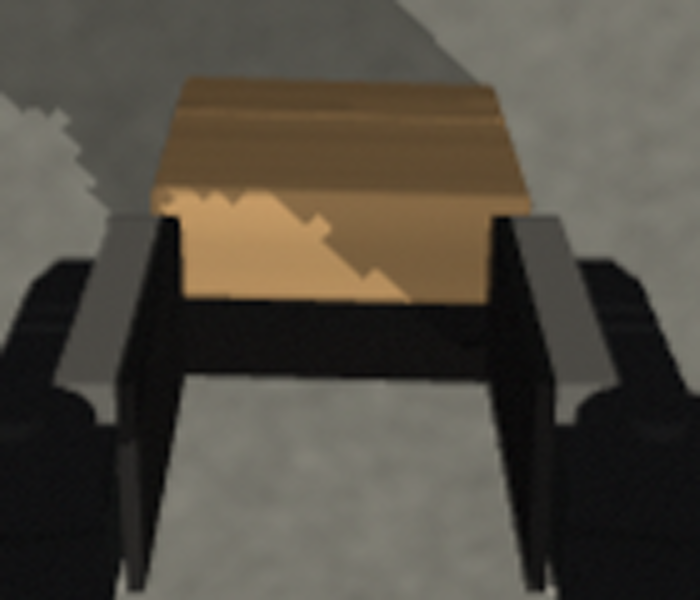

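```bash
python3 -c "
from h import *
c=dict(np.load('g2.npz'));s=r.get_state();T=lambda p:((p-s['eef_pos'])@s['tcp_rot']*1000).round(1)
f=lambda x,y:(250+x/5,200+y/4.615)
for z in (.0,.01,.02,.03,.04,.05,.06,.07,.08):
  print(z,'tip',T(cast(c,[f(182,215),f(490,215)],z))[:,:2].tolist(),'top',T(cast(c,[f(140,590),f(535,590)],z))[:,:2].tolist(),'greytop',T(cast(c,[f(120,385),f(553,385)],z))[:,:2].tolist())
"
```

```text
0.0 tip [[-10.0, -20.2], [-10.1, 20.7]] top [[-75.2, -28.4], [-75.4, 29.3]] greytop [[-38.0, -29.7], [-38.2, 30.3]]
0.01 tip [[-5.2, -19.1], [-5.3, 19.5]] top [[-66.7, -26.8], [-67.0, 27.7]] greytop [[-31.6, -28.1], [-31.8, 28.6]]
0.02 tip [[-0.4, -18.0], [-0.5, 18.4]] top [[-58.3, -25.3], [-58.5, 26.0]] greytop [[-25.3, -26.4], [-25.5, 26.9]]
0.03 tip [[4.4, -16.9], [4.3, 17.2]] top [[-49.9, -23.7], [-50.1, 24.4]] greytop [[-18.9, -24.8], [-19.1, 25.2]]
0.04 tip [[9.2, -15.8], [9.1, 16.1]] top [[-41.5, -22.1], [-41.6, 22.8]] greytop [[-12.5, -23.1], [-12.7, 23.5]]
0.05 tip [[14.0, -14.7], [14.0, 14.9]] top [[-33.0, -20.6], [-33.2, 21.1]] greytop [[-6.2, -21.5], [-6.3, 21.9]]
0.06 tip [[18.9, -13.5], [18.8, 13.8]] top [[-24.6, -19.0], [-24.8, 19.5]] greytop [[0.2, -19.8], [0.1, 20.2]]
0.07 tip [[23.7, -12.4], [23.6, 12.6]] top [[-16.2, -17.4], [-16.3, 17.9]] greytop [[6.6, -18.2], [6.4, 18.5]]
0.08 tip [[28.5, -11.3], [28.4, 11.4]] top [[-7.7, -15.8], [-7.9, 16.2]] greytop [[12.9, -16.6], [12.8, 16.8]]
```

The zoomed view shows the pad ends near z≈43 mm, resting on top of the ticket rather than beside it. I'll open and measure the tips' height again from the w1 picture.

```bash
python3 -m crank '[[0,0,0,0,0,0,0.4],[0,0,0,0,0,0,0.3],[0,0,0,0,0,0,0.3]]' 30; python3 -c "
from h import *
c=dict(np.load('w1.npz'));P=c['pose'];K=c['camera_matrix']
# tips (229,258),(404,258): 85.5 mm apart -> depth
d=K[0,0]*85.5/175; print('f',K[0,0],'depth',d,'cam frame y',(258-K[1,2])*d/K[1,1]); 
p=P[:3,:3]@(np.linalg.inv(K)@[316.5,258,1])*d/1000+P[:3,3]; print(p, 'tcp was (.4641,.1351,.1498)')
c=snap('wrist','g4.png')
im=c['image'];cv2.imwrite('pics/g4c.png',cv2.resize(im[180:330,220:420,::-1],(800,600)))
s=r.get_state();print(s['eef_pos'],s['contact_force'],s['opening'])"
```

```text
t: 4.55
eef_pos: [0.4609, 0.1468, 0.0098]
tcp_rot: [[-0.744, 0.668, 0.001], [0.668, 0.744, 0.003], [0.001, 0.003, -1.0]]
contact_force: [-0.4, 0.0, -0.2]
opening: 0.0598
gripper_force: 0.0
f 298.047115759733 depth 145.6173051283267 cam frame y 26.370863670711547
[0.45848759 0.14024186 0.18727842] tcp was (.4641,.1351,.1498)
[0.46084473 0.14677588 0.00978638] [-0.40292896  0.46506694 -0.89165859] 0.05960606902278852
```

View pics/g4c.png

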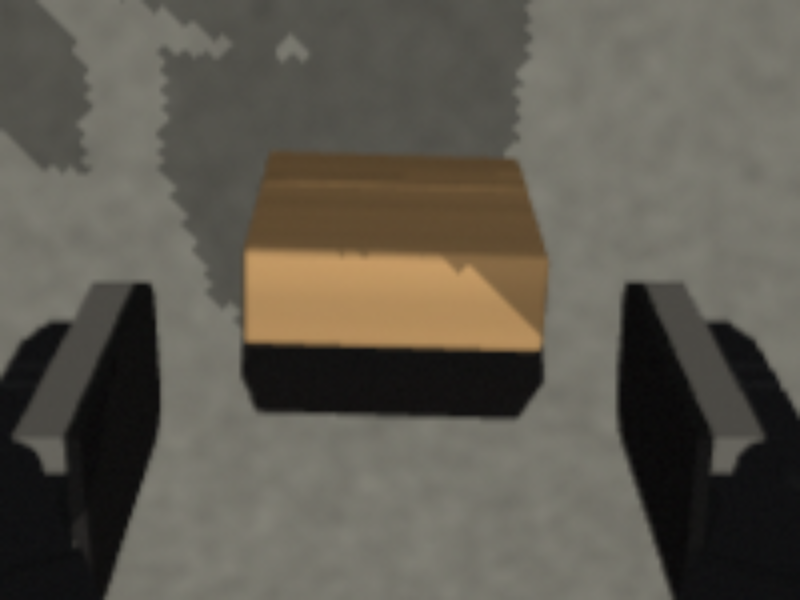

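```bash
python3 -m crank '[[0,0,6,0,0,0,0.3],[0,0,12,0,0,0,0.3],[0,0,12,0,0,0,0.3]]' 30|grep -E "pos|force|open"; python3 -m crank '[[0,0,4,0,0,0,0.3],[0,0,8,0,0,0,0.3],[0,0,8,0,0,0,0.3]]' |grep -E "pos|force|open"
```

```text
eef_pos: [0.4604, 0.1464, -0.0029]
contact_force: [-0.3, -0.0, 0.5]
opening: 0.0596
gripper_force: 0.0
eef_pos: [0.4607, 0.1467, -0.0105]
contact_force: [1.5, -0.1, -0.4]
opening: 0.06
gripper_force: 0.0
```

```bash
python3 -m crank '[[0,0,3,0,0,0,0.3],[0,0,3,0,0,0,0.45],[0,0,3,0,0,0,0.7],[0,0,3,0,0,0,0.8],[0,0,3,0,0,0,0.8]]' 30|grep -E "pos|force|open"; python3 -m crank '[[0,0,0,0,0,0,0.8],[0,0,0,0,0,0,0.8],[0,0,0,0,0,0,0.8]]' 30|grep -E "pos|force|open"
```

```text
eef_pos: [0.461, 0.1469, -0.013]
contact_force: [0.4, 0.3, 3.7]
opening: 0.0397
gripper_force: 30.3
eef_pos: [0.461, 0.1469, -0.013]
contact_force: [-1.5, 0.4, 5.0]
opening: 0.0395
gripper_force: 30.5
```

```bash
python3 -m crank '[[0,0,-30,0,0,0,0.8],[0,0,-80,0,0,0,0.8],[0,0,-135,0,0,0,0.8],[0,0,-190,0,0,0,0.8],[0,0,-200,0,0,0,0.8]]' 40|grep -E "pos|force|open"; python3 -c "
from h import *
t=dict(np.load('top0.npz'));m=lambda x,y:(305+(x-300)*7/30,160+y*7/30)
q=cast(t,[m(335,62),m(425,57),m(428,140),m(340,147)],.112);print(q,q.mean(0),np.linalg.norm(np.diff(q,axis=0),axis=1))
k=cast(t,[m(478,82),m(553,79)],.148);print('set ridge',k)
a=np.radians(3.3);e=np.array([np.cos(a),np.sin(a),0]);p=np.array([.5858,-.0742,.108]);tg=p-.007*e
print(tg);go((tg[0],tg[1],.187),93.3)"
```

```text
eef_pos: [0.4623, 0.1474, 0.1906]
contact_force: [-0.0, 0.4, -1.4]
opening: 0.0395
gripper_force: 40.8
[[ 0.60814162 -0.04769567  0.112     ]
 [ 0.60994137 -0.09801634  0.112     ]
 [ 0.56271935 -0.09853114  0.112     ]
 [ 0.55976579 -0.04970084  0.112     ]] [ 0.58514203 -0.073486    0.112     ] [0.05035285 0.04722482 0.04891954]
set ridge [[ 0.58685267 -0.12487964  0.148     ]
 [ 0.58765491 -0.16502954  0.148     ]]
[ 0.57881161 -0.07460295  0.108     ]
t 6.97 at [0.4623 0.1474 0.1906] yaw 48.1 -> shift [-235.   -87.4    2.9] turnz -45.2 dist 251.0 F [-0.   0.4 -1.4] open 0.0395 q [  41.    3.  -24.   -0.  -63. -173.]
```

```bash
python3 -m crank '[[-48,-18,0,0,0,-9,0.8],[-95,-35,2,0,0,-18,0.8],[-142,-53,3,0,0,-27,0.8],[-190,-70,3,0,0,-36,0.8],[-235,-87,3,0,0,-45,0.8]]' |grep -E "pos|force|open"; python3 -m crank '[[0,0,0,0,0,0,0.8],[0,0,0,0,0,0,0.8]]' >/dev/null; python3 -c "
from h import *
go((.5785,-.0742,.187),93.3);print(r.get_state()['tcp_rot'].round(3))
a=snap('wrist','w5.png')['image'][:,:,::-1];b=snap('side','s5.png')['image'][:,:,::-1]
cv2.imwrite('pics/c5.png',np.hstack([cv2.resize(a[150:350,195:445],(400,320)),cv2.resize(b[110:210,265:390],(400,320))]))"
```

```text
eef_pos: [0.5774, -0.077, 0.1818]
contact_force: [1.5, 1.4, 0.0]
opening: 0.0389
gripper_force: 40.9
t 7.85 at [ 0.5766 -0.0756  0.1819] yaw 93.0 -> shift [-2.   1.3 -5.1] turnz -0.3 dist 6.0 F [-0.5 -0.6 -1. ] open 0.0392 q [ 12.  13. -13.  -0. -64. -99.]
[[-0.999 -0.052 -0.001]
 [-0.052  0.999  0.003]
 [ 0.001  0.003 -1.   ]]
```

View pics/c5.png

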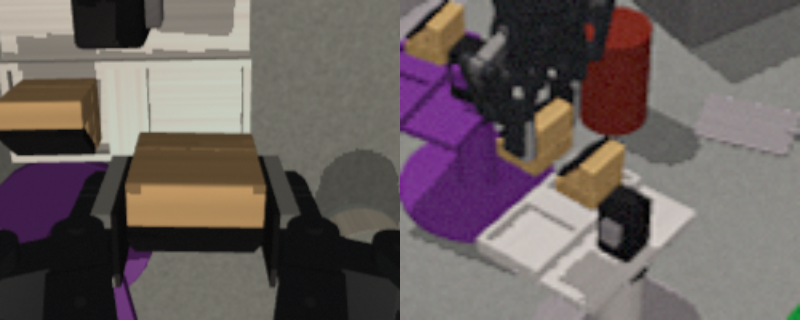

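Both views show the ticket held upright and square above the pocket, with its slate facing the same way as the fixed one. Next I'll compare the ticket's back edge with the pocket edges in the wrist picture.

```bash
python3 -c "
from h import *
c=dict(np.load('w5.npz'));f=lambda x,y:(195+x*.625,150+y*.625)
s=r.get_state();T=lambda p:((p-s['eef_pos'])@s['tcp_rot']*1000).round(1)[:,:2].tolist()
print('ticket back base',T(cast(c,[f(138,133),f(254,133)],.195)))
print('ridge back',T(cast(c,[f(129,184),f(265,184)],.235)))
print('pocket back corners wall top',T(cast(c,[f(148,64),f(243,64)],.114)), 'floor',T(cast(c,[f(148,67),f(243,67)],.108)))
print('grip top z.154',T(cast(c,[f(73,45),f(147,45)],.154)))
print('set back base z.108; ridge back z.148', T(cast(c,[f(0,97),f(97,97)],.148)))
im=c['image'];cv2.imwrite('pics/c6.png',cv2.resize(im[150:260,190:360,::-1],(800,518),interpolation=cv2.INTER_CUBIC))
"
```

```text
ticket back base [[10.4, -21.3], [10.3, 19.8]]
ridge back [[12.4, -19.2], [12.3, 18.0]]
pocket back corners wall top [[14.3, -25.3], [14.1, 23.5]] floor [[11.1, -25.9], [10.9, 24.2]]
grip top z.154 [[33.2, -52.5], [33.1, -21.3]]
set back base z.108; ridge back z.148 [[8.2, -88.8], [8.0, -45.2]]
```

View pics/c6.png

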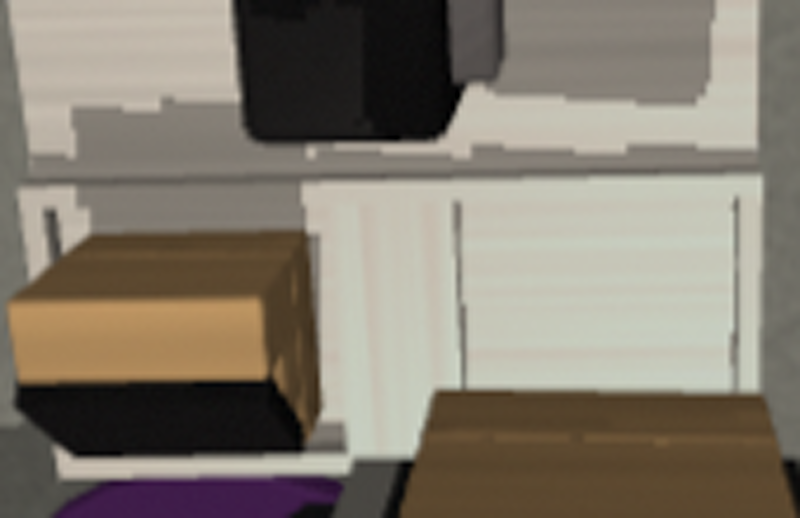

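```bash
python3 -m crank '[[-3,0.3,0,0,0,0,0.8],[-3,0.3,30,0,0,0,0.8],[-3,0.3,60,0,0,0,0.8],[-3,0.3,78,0,0,0,0.8],[-3,0.3,78,0,0,0,0.8]]' |grep -E "pos|force|open"; python3 -m crank '[[0,0,3,0,0,0,0.8],[0,0,6,0,0,0,0.8],[0,0,6,0,0,0,0.8]]'|grep -E "pos|force|open"
python3 -c "
from h import *
a=snap('wrist','w7.png')['image'][:,:,::-1];b=snap('side','s7.png')['image'][:,:,::-1]
cv2.imwrite('pics/c7.png',np.hstack([cv2.resize(a[150:350,195:445],(400,320)),cv2.resize(b[110:210,265:390],(400,320))]))"
```

```text
eef_pos: [0.5796, -0.0741, 0.1043]
contact_force: [0.9, 0.4, -0.7]
opening: 0.0389
gripper_force: 40.8
eef_pos: [0.5806, -0.0746, 0.0998]
contact_force: [1.1, 0.2, -0.4]
opening: 0.0394
gripper_force: 40.8
```

View pics/c7.png

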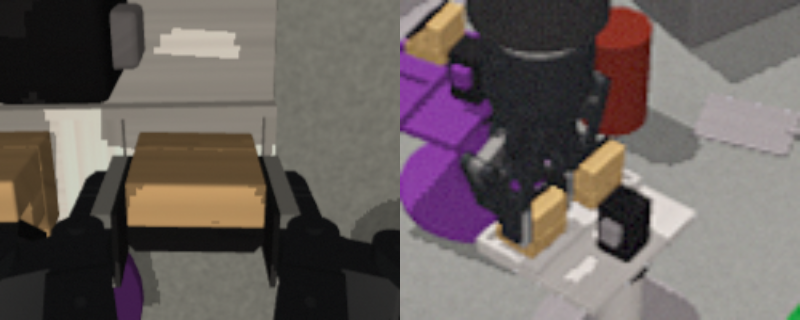

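The ticket sits over the pocket, centred between the pocket's side lines (crop u=124 and 264, ticket 137 to 254), with a gap behind it. I'll lower it to contact.

```bash
python3 -m crank '[[0,0,2,0,0,0,0.8],[0,0,3.5,0,0,0,0.8],[0,0,3.5,0,0,0,0.8]]'|grep -E "pos|force|open"; python3 -m crank '[[0,0,1,0,0,0,0.8],[0,0,2,0,0,0,0.8],[0,0,2,0,0,0,0.8]]'|grep -E "pos|force|open"
```

```text
eef_pos: [0.5803, -0.0747, 0.0957]
contact_force: [0.0, 1.0, -0.3]
opening: 0.0392
gripper_force: 40.8
eef_pos: [0.5807, -0.0747, 0.0948]
contact_force: [-1.8, 1.2, 6.5]
opening: 0.0391
gripper_force: 41.7
```

Contact came at the predicted height, so the ticket is on the pocket floor. Releasing it.

```bash
python3 -m crank '[[0,0,-1,0,0,0,0.5],[0,0,-1,0,0,0,0.35],[0,0,-1,0,0,0,0.35],[0,0,-1,0,0,0,0.35],[0,0,-1,0,0,0,0.35]]'|grep -E "pos|force|open"; python3 -m crank '[[0,0,-20,0,0,0,0.35],[0,0,-50,0,0,0,0.35],[0,0,-85,0,0,0,0.35],[0,0,-85,0,0,0,0.2],[0,0,-85,0,0,0,0.1]]'|grep -E "pos|force|open"
python3 -c "
from h import *
np.set_printoptions(precision=4,suppress=True)
go((.530,-.1135,.19),93.3);print(r.get_state()['tcp_rot'].round(3))
c=snap('wrist','w8.png');im=c['image'].astype(int)
wood=((im[...,0]-im[...,2]>30)).astype('uint8')
n,l,st,ce=cv2.connectedComponentsWithStats(wood)
for i in range(1,n):
  if st[i,4]>150:
    x,y,w,h=st[i,:4];print(st[i],cast(c,[(x,y),(x+w,y)],.108).tolist())
dark=((im.sum(2)<75)).astype('uint8')
n,l,st,ce=cv2.connectedComponentsWithStats(dark)
for i in range(1,n):
  if st[i,4]>150: print('dark',st[i],ce[i])
print('expected ticket base px',proj(c,[(.5676,-.0951,.108),(.5653,-.0552,.108)]),'grip top corners',proj(c,[(.530+a*.015,-.1135+b*.015,.154) for a in(-1,1) for b in(-1,1)]))"
```

```text
eef_pos: [0.5805, -0.0747, 0.0948]
contact_force: [0.5, -1.5, 0.5]
opening: 0.0557
gripper_force: 0.0
eef_pos: [0.58, -0.0749, 0.1796]
contact_force: [0.6, 0.2, -1.1]
opening: 0.0766
gripper_force: 0.0
t 11.05 at [ 0.58   -0.0749  0.1796] yaw 93.1 -> shift [ 52.  -35.9 -10.6] turnz -0.2 dist 64.0 F [ 0.6  0.2 -1.1] open 0.0766 q [ 12.  13. -13.  -0. -64. -99.]
[[-0.999 -0.054  0.001]
 [-0.054  0.999  0.003]
 [-0.001  0.003 -1.   ]]
[ 289  194   56   32 1681] [[0.5719564514982964, -0.09877581631480423, 0.10799999999999998], [0.5695008774029938, -0.0519014322357186, 0.10799999999999998]]
[ 188  196   69   45 2013] [[0.5781307848970948, -0.18333302053785938, 0.10799999999999996], [0.5751050036672573, -0.12555324607464347, 0.10800000000000001]]
[ 481  203   71   62 2827] [[0.571366425368524, 0.06387819693670918, 0.10799999999999998], [0.5682168921132167, 0.1240974621780466, 0.10799999999999998]]
[  22  251  119   97 5608] [[0.6370201661092655, -0.3345536615251727, 0.10799999999999998], [0.6315523471920306, -0.22903336337894034, 0.10800000000000001]]
[ 543  264   97  116 9126] [[0.6258449380425235, 0.13290843821722542, 0.10799999999999998], [0.6212893706278165, 0.22106193988127504, 0.10799999999999998]]
dark [ 237  128   51   47 1515] [258.7875 147.5505]
dark [191 227  62  17 833] [222.473  234.9508]
dark [291 226  53  16 788] [316.8122 233.1929]
dark [   26   251   583   149 38830] [295.3156 348.7314]
expected ticket base px [[293.5401 189.197 ]
 [341.4691 188.9559]] grip top corners [[237.8727 124.6165]
 [285.4274 127.2088]
 [239.0994 171.4184]
 [284.4661 173.7599]]
```

The ticket stands level with the fixed one, with slate rows 226–242 against 227–244. The grip top is within about 1 mm of its estimate. Moving over the grip and down to it.

```bash
python3 -m crank '[[26,-18,0,0,0,0,0.12],[51.5,-36,0,0,0,-0.2,0.12],[51.5,-36,0,0,0,-0.2,0.12],[51.5,-36,0,0,0,-0.2,0.12]]'|grep -E "pos|force|open"; python3 -c "
from h import *
go((.5305,-.1135,.088),93.3)
c=snap('wrist','w9.png');im=c['image'].astype(int)
dark=((im[:220].sum(2)<75)).astype('uint8')
n,l,st,ce=cv2.connectedComponentsWithStats(dark)
for i in range(1,n):
  if st[i,4]>100: print('dark',st[i],ce[i])
print('grip top corners',proj(c,[(.530+a*.015,-.1135+b*.015,.154) for a in(-1,1) for b in(-1,1)]))"
```

```text
eef_pos: [0.5309, -0.1136, 0.1793]
contact_force: [-0.1, 0.1, -0.0]
opening: 0.075
gripper_force: 0.0
t 11.6 at [ 0.5309 -0.1136  0.1793] yaw 93.3 -> shift [ 0.5 -0.1 91.3] turnz -0.0 dist 91.0 F [-0.1  0.1 -0. ] open 0.075 q [  8.   9. -18.  -0. -63. -95.]
dark [211   0  63   6 167] [234.5748503    1.07185629]
dark [295 192  42  28 720] [315.25833333 201.70555556]
grip top corners [[296.82885578 201.94628064]
 [340.64516775 204.28051247]
 [295.30296616 242.07186212]
 [337.25771006 244.19845945]]
```

```bash
python3 -m crank '[[0,0,30,0,0,0,0.12],[0,0,60,0,0,0,0.12],[0,0,80,0,0,0,0.12],[0,0,91,0,0,0,0.12],[0,0,91,0,0,0,0.12]]'|grep -E "pos|force|open"; python3 -m crank '[[0,0,0,0,0,0,0.5],[0,0,0,0,0,0,0.7],[0,0,0,0,0,0,0.9],[0,0,0,0,0,0,0.9],[0,0,0,0,0,0,0.9]]' 60|grep -E "pos|force|open"; python3 -m crank '[[0,0,0,0,0,0,0.9],[0,0,0,0,0,0,0.9],[0,0,0,0,0,0,0.9]]'|grep -E "pos|force|open"
```

```text
eef_pos: [0.5309, -0.1132, 0.088]
contact_force: [-0.3, 1.1, 0.3]
opening: 0.075
gripper_force: 0.0
eef_pos: [0.5318, -0.1144, 0.0901]
contact_force: [0.5, -5.0, 3.4]
opening: 0.0294
gripper_force: 60.6
eef_pos: [0.5318, -0.1144, 0.0901]
contact_force: [0.5, -5.2, 4.1]
opening: 0.0292
gripper_force: 60.6
```

```bash
python3 -m crank '[[0,0,-4,0,0,0,0.9],[0,0,-8,0,0,0,0.9],[0,0,-13,0,0,0,0.9],[0,0,-19,0,0,0,0.9],[0,0,-25,0,0,0,0.9]]'|grep -E "pos|force|open"; python3 -m crank '[[0,0,-8,0,0,0,0.9],[0,0,-16,0,0,0,0.9],[0,0,-24,0,0,0,0.9],[0,0,-32,0,0,0,0.9],[0,0,-40,0,0,0,0.9]]'|grep -E "pos|force|open"
```

```text
eef_pos: [0.5317, -0.1144, 0.1143]
contact_force: [3.4, -5.2, -4.9]
opening: 0.0293
gripper_force: 59.6
eef_pos: [0.5317, -0.1143, 0.1544]
contact_force: [3.3, -4.8, -4.5]
opening: 0.0293
gripper_force: 59.6
```

```bash
python3 -m crank '[[0,0,-3,0,0,0,0.9],[0,0,-6,0,0,0,0.9],[0,0,-9,0,0,0,0.9],[0,0,-12,0,0,0,0.9],[0,0,-16,0,0,0,0.9]]' 80|grep -E "pos|force|open"; python3 -m crank '[[0,0,-6,0,0,0,0.9],[0,0,-12,0,0,0,0.9],[0,0,-19,0,0,0,0.9],[0,0,-26,0,0,0,0.9],[0,0,-33,0,0,0,0.9]]'|grep -E "pos|force|open"; python3 -m crank '[[0,0,-6,0,0,0,0.9],[0,0,-12,0,0,0,0.9],[0,0,-18,0,0,0,0.9],[0,0,-23,0,0,0,0.9],[0,0,-27,0,0,0,0.9]]'|grep -E "pos|force|open"
```

```text
eef_pos: [0.5316, -0.1142, 0.1695]
contact_force: [7.6, -6.0, -10.8]
opening: 0.0292
gripper_force: 80.2
eef_pos: [0.5315, -0.1142, 0.2024]
contact_force: [6.9, -5.4, -9.5]
opening: 0.0288
gripper_force: 80.2
eef_pos: [0.5315, -0.1143, 0.2293]
contact_force: [7.3, -5.2, -10.1]
opening: 0.0288
gripper_force: 80.2
```

```bash
python3 -m crank '[[0,0,-3,0,0,0,0.9],[0,0,-6,0,0,0,0.9],[0,0,-8,0,0,0,0.9],[0,0,-8,0,0,0,0.9]]'|grep -E "pos|force|open"; python3 -m crank '[[0,0,-1.5,0,0,0,0.9],[0,0,-3,0,0,0,0.9],[0,0,-3,0,0,0,0.9]]'|grep -E "pos|force|open"
```

```text
eef_pos: [0.5315, -0.1143, 0.2374]
contact_force: [5.4, -4.7, -7.6]
opening: 0.0292
gripper_force: 80.3
eef_pos: [0.5315, -0.1143, 0.2403]
contact_force: [6.4, -5.8, -7.8]
opening: 0.0293
gripper_force: 80.2
```

```bash
python3 -m crank '[[0,0,-1,0,0,0,0.9],[0,0,-2,0,0,0,0.9],[0,0,-2,0,0,0,0.9]]'|grep -E "pos|force|open"; python3 -c "
from h import *
s=r.get_state();c=snap('wrist','w10.png');im=c['image'].astype(int)
wood=((im[...,0]-im[...,2]>30)).astype('uint8')
n,l,st,ce=cv2.connectedComponentsWithStats(wood)
for i in range(1,n):
  if st[i,4]>150: print(st[i])
t=snap('side','s10.png');im=t['image'].astype(int);wood=((im[...,0]-im[...,2]>45)).astype('uint8')
n,l,st,ce=cv2.connectedComponentsWithStats(wood)
for i in range(1,n):
  if st[i,4]>40 and st[i,0]<420: print('side',st[i],ce[i].round())
e=np.array([.9983,.0576,0]);f=np.array([-.0576,.9983,0]);g=np.array([.5305,-.1138,.258])
print('expected side px loose, set',proj(t,[g+.05*e+.036*f+[0,0,.02],g+.05*e-.036*f+[0,0,.02]]), 'wrist',proj(c,[g+.05*e+.036*f,g+.05*e-.036*f]))"
```

```text
eef_pos: [0.5313, -0.1142, 0.2405]
contact_force: [10.6, -6.3, -18.4]
opening: 0.029
gripper_force: 81.0
[239  25  47   9 257]
[   0   41   81  116 2276]
[ 478  224   58   52 1945]
[ 109  262   83   80 3228]
[ 531  275   93   97 7253]
[344 327  14  25 286]
[276 328  16  24 308]
[204 352  25  38 443]
[405 352  27  36 420]
side [ 402    0   55   37 1275] [427.  16.]
side [ 165   63  110   76 3876] [221. 100.]
side [267 111  18  19 205] [277. 120.]
side [ 109  112   65   56 2299] [142. 139.]
side [293 113  27  28 397] [307. 128.]
side [405 151  50  16 325] [430. 159.]
side [ 75 166  12  11  71] [ 81. 170.]
side [ 91 171  29  20 308] [107. 183.]
side [ 43 183  11  11  56] [ 48. 187.]
side [ 58 188  32  22 335] [ 76. 200.]
side [393 191  25  24 287] [407. 204.]
side [ 23 206  34  23 379] [ 42. 219.]
side [ 112  231   69   59 2545] [147. 260.]
side [206 242  30  33 622] [221. 258.]
side [ 72 387  10  13  75] [ 77. 395.]
expected side px loose, set [[308.02142593 126.86581307]
 [328.92401256 111.17429484]] wrist [[376.9819748  325.23844163]
 [259.51958894 325.51694533]]
```

At z=0.2405 the head met a firm stop, the pull jumping from 8 to 18 N after a 150 mm rise. The side view puts the loose ticket at (307,128) against an expected (308,127), so it is still in its pocket. Handing in.

```bash
python3 -c "
from cell import workorder; print(workorder.finish_job())"
```

```text
the job is handed in; nothing more can be done
None
```

The job is handed in: the ticket stands in the empty pocket facing the same way as the fixed one, and the arm is still pinching the grip with the tray pulled up 150 mm against the second stop; the hand-in returned no verdict.

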